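Build up the stepped cap-centring mandrel

TASK

Build up the stepped mandrel that centres the end caps: thread the three turned metal discs on the upright steel arbor, hubs up, the widest at the bottom, the medium one on it and the narrowest on top, each pushed fully down so that its recess swallows the hub below. Somebody has already put a disc on the arbor; if it is not the widest, take it off first. Lower every disc until it rests, do not let it drop, and leave the other things on the bench where they are.

Things in the scene. Friction and masses are not known exactly. Their poses are not given: they have to be found in the camera images.
- arbor: Upright steel arbor fixed to the bench, elsewhere in every run: base flange 56 mm wide, 10 mm high; straight round post 24 mm thick up to 58 mm; tapered nose (24 to 11 mm) up to 74 mm. Origin: on its axis at bench height; z up. The bench beyond it (away from the robot) is clear for 0.17 m, for setting a disc aside. Nested on it, the discs' undersides lie 0, 20 and 40 mm above the bench.
- disc_large: Widest of three turned metal discs, 0.42 kg: plate 120 mm across, 20 mm thick; on top a round hub 56 mm across, 11.5 mm high (grip it from above, finger ends just over the plate); through bore 26.5 mm; underneath a recess 62 mm wide, 13 mm deep that clears the arbor's flange. Origin: centre of underside, z up to the hub. Starts down on the arbor, or on the bench left or right of it.
- disc_medium: Middle of three turned metal discs, 0.27 kg: plate 94 mm across, 20 mm thick; on top a round hub 42 mm across, 11.5 mm high (grip it from above, finger ends just over the plate); through bore 26.5 mm; underneath a recess 62 mm wide, 13 mm deep that clears the arbor's flange. Origin: centre of underside, z up to the hub. Starts down on the arbor, or on the bench left or right of it.
- disc_small: Narrowest of three turned metal discs, 0.15 kg: plate 68 mm across, 20 mm thick; on top a round hub 34 mm across, 11.5 mm high (grip it from above, finger ends just over the plate); through bore 26.5 mm; underneath a recess 48 mm wide, 13 mm deep. Origin: centre of underside, z up to the hub. Starts on the bench left or right of the arbor.
- marker: Bystander, to be left alone: white marker with a black cap, 135 mm long, 17 mm thick, lying between the arbor and the left-hand disc, pointing away from the robot. Origin: centre of its underside.
- pencil: Bystander, to be left alone: yellow pencil, 136 mm long, 7 mm thick, lying between the arbor and the right-hand disc, pointing away from the robot; the fixed blue tool case in front of it fills x 0.25 to 0.40, y -0.26 to 0.02. Origin: centre of its underside.
- hammer: Bystander, to be left alone: claw hammer with wooden handle, 125 x 247 x 47 mm, lying at the front left; the tall green press fixed behind it fills x 0.45 to 0.67, y over 0.40. Origin: centre of its underside.
- screwdriver: Bystander, to be left alone: red-handled screwdriver, 81 x 202 x 24 mm, lying at the back right. Origin: centre of its underside.
- end_cap: Bystander, to be left alone: yellow plastic end cap, 91 mm wide, 16 mm high, lying at the back right. Origin: centre of its underside.
- coupling: Bystander, to be left alone: dark coupling with yellow caps, lying on its side, 81 x 90 x 55 mm, at the back left. Origin: centre of its underside.
- nail_tin: Bystander, to be left alone: open tin of nails, 78 x 86 x 38 mm, at the back left. Origin: centre of its underside.

How it is judged:
By the outcome, as a careful person would: the job done as asked, in the order asked, and still so for the second after the job is handed in, with the robot touching nothing.
It also fails if it takes over 72 s, if anything falls off the work surface, if the arm or the gripper's body presses on something with over 40 N, if the wrist force passes 120 N, or if a joint passes its speed limit or range.

ROBOT

A 7-joint arm with a two-finger parallel gripper is mounted at the origin on a cart in front of the work surface, level with it; the furniture and walls round the work are solid. World frame = base frame: x ahead of the robot, y to its left, z up, the work surface at z = 0. Lengths are in m, angles in degrees, forces in N, time in s.
With the tool pointing down it reaches from about 0.425 to 0.925 m from the base axis. Payload 6.8 kg.
Tool frame: the origin (TCP) lies at the very end of the fingers, on their centre line; the grasp point (between the pads) lies arm.grip_point_offset behind it (arm.grip_point_offset is the distance from the TCP to the grasp point, in m); z points along the fingers, y is the direction in which the jaws open and shut (so a half turn about z gives the same grasp; the last joint's range is limited). The gripper opens to 85 mm and grips with 20 to 120 N. Pads are 22 mm wide; open, the fingers measure 114 mm over their backs; the gripper's body (76 mm by 85 mm) begins 54 mm behind the grasp point. The pads swing forward as they close: fully open they stand 13 mm farther back than shut.
Start: joints at [-79.188, 27.33, 1.283, 89.118, -0.659, 63.558, -4.761], TCP at [0.197, 0.646, 0.231] pointing down, gripper open.
Joint ranges: [-169.35, 169.35], [-19.33, 120.38], [-80.79, 83.38], [13.8, 139.57], [-78.32, 258.32], [9.67, 109.79], [-169.56, 169.56]. Speed limits (degrees/s): [136.94, 136.94, 180, 180, 180, 180, 180].

INTERFACE

Orientations are given as [roll, pitch, yaw] about the fixed x, y, z axes, in that order (R = Rz(yaw) Ry(pitch) Rx(roll)).
In Python, from workcell import arm gives the robot as it stands. The module is installed in compiled form; this text tells all that it offers.
- The arm moves only by the tool arm_command, never from a script. Its argument "targets" is a list of rows, each a list of 5 numbers: the gripper command: -1 is shut, 1 is fully open, values between are in proportion, then the shift along the tool's x, y, z in m, then the turn about the tool's z in degrees. In form: [[hand, tx, ty, tz, roll], ...]. A call has 1 to 10 rows; each row is the pose to reach, as a shift and turn from the pose commanded when the call began, along the tool's axes at that moment; what a row does not reach only later rows make up. A row lasts 1/12 s, in which the tool goes at most 41.7 mm and 7.16 degrees, less where a joint would pass 70% of its speed; a pose out of reach is approached as far as the arm can. A call with a gripper value outside its range is refused whole. The fingers move at their own pace and stop on an object; the grip force is fixed at half the most. Time passes only in rows, so rows that repeat a pose let the fingers close. It gives the time, the measured TCP pose, the force and the opening at its end, in the units of the state.
- arm.read_state(): the state, without advancing time (a new reading comes with each control period).
- arm.read_camera(name): name is "side" or "top" or "wrist"; returns a dict with "img" (400x640x3 uint8, red, green, blue), "depth" (400x640 float32, m along the optical axis (not along the pixel's ray), 0 where there is no reading), "intrinsics" (3x3 intrinsics, pixels), "R" (3x3) and "t" (3): a world point X has camera coordinates R X + t. Camera axes: x right, y down, z forward; pixel columns grow to the right and rows downward; lengths in m; the calibration is good to about 2 mm. A picture is of the moment at which its call begins.
- arm.job_done(): hands the job in, once; it reports no verdict.
The state is a dict: "time_s": time; "joints": joint angles; "qd": joint speeds; "joint_torque": joint torques, N m; "tool_pos": TCP position; "eef_rot": TCP orientation; "wrist_force": force on the tool from outside, world axes, zero at the start; "moment": the same for the moment, N m; "finger_gap": finger opening in m.
Only numpy, scipy, OpenCV 4.12 (cv2) and the standard library are available. Lean on these libraries where they do the work, as an engineer would, in place of code of your own. Each camera call takes 0.05 s, during which the arm holds its last target. There are 200 camera calls.

## Working session

There is one attempt and no reset: what is moved stays moved. The work goes in short steps, Python scripts to look and compute and a tool call to move; the robot and the scene stay as the last step left them, time stands still between calls to the robot, and variables do not carry over. Pictures are saved under pics/ and viewed, about 8 in all and at most 12, crops included, and the job is handed in when it is done.

Besides the shell and the picture viewer there is one more tool, called as name(argument=value, ...) on one line, values as JSON. arm_command: Moves the arm, as the interface text tells. Its arguments: {"type":"object","properties":{"targets":{"type":"array","items":{"type":"array","items":{"type":"number"}}}},"required":["targets"]}

```bash
mkdir -p pics
python3 - <<'E'
from workcell import arm
import cv2,numpy as np
s=arm.read_state();print({k:np.round(v,3) for k,v in s.items()},arm.grip_point_offset)
for n in("top","side"):
    c=arm.read_camera(n);cv2.imwrite(f"pics/{n}0.png",c["img"][:,:,::-1]);np.savez(f"{n}0.npz",**c)
    print(n,c["intrinsics"].round(1).tolist(),c["R"].round(3).tolist(),c["t"].round(3).tolist(),(c["depth"]>0).mean())
E
```

```text
{'time_s': np.float64(0.0), 'joints': array([-79.188,  27.378,   1.279,  89.177,  -0.66 ,  63.56 ,  -4.762]), 'qd': array([ 0.115,  0.06 ,  0.114, -0.075,  0.04 ,  0.044,  0.016]), 'joint_torque': array([-1.0000e-03, -5.9644e+01,  1.6080e+00, -2.8120e+01,  1.3000e-02,
        9.0000e-03, -0.0000e+00]), 'tool_pos': array([0.197, 0.645, 0.23 ]), 'eef_rot': array([-1.79893e+02,  6.00000e-03,  1.62996e+02]), 'wrist_force': array([ 0.241,  0.419, -0.217]), 'moment': array([ 0.019, -0.055,  0.035]), 'finger_gap': np.float64(0.085)} 0.0187
top [[414.9, 0.0, 323.3], [0.0, 414.9, 195.8], [0.0, 0.0, 1.0]] [[0.137, -0.991, 0.002], [-0.971, -0.135, -0.2], [0.198, 0.025, -0.98]] [-0.105, 0.55, 1.177] 0.99588671875
side [[406.9, 0.0, 315.0], [0.0, 406.9, 199.6], [0.0, 0.0, 1.0]] [[0.995, -0.1, -0.011], [-0.063, -0.534, -0.843], [0.078, 0.839, -0.538]] [-0.535, 0.058, 1.056] 0.996125
```

View pics/top0.png

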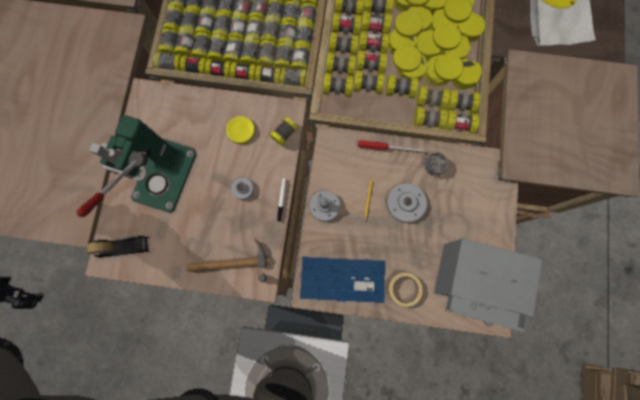

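View pics/side0.png

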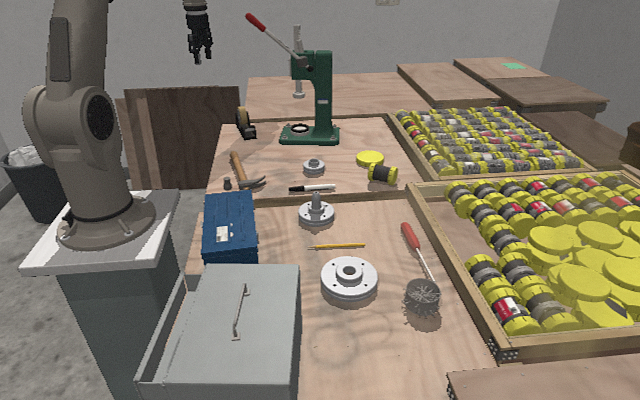

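The top view shows the small disc at about (242,188), the medium disc on the arbor at (325,205) and the large disc at (407,203). The marker is at (282,200) and the pencil at (369,200). The side view agrees, so the medium disc has to come off first. Next I'll measure positions.

```bash
cat > h.py <<'E'
import numpy as np,cv2
def pts(c):
    K=c["intrinsics"];d=c["depth"];h,w=d.shape
    u,v=np.meshgrid(np.arange(w),np.arange(h))
    P=np.stack([(u-K[0,2])/K[0,0]*d,(v-K[1,2])/K[1,1]*d,d],-1)
    W=(P-c["t"])@c["R"];W[d<=0]=np.nan
    return W
def proj(c,X):
    p=(c["R"]@np.asarray(X,float)+c["t"]);p=c["intrinsics"]@p;return p[:2]/p[2]
def ray(c,uv,z):
    d=c["R"].T@np.linalg.inv(c["intrinsics"])@np.array([*uv,1.]);o=-c["R"].T@c["t"]
    return o+d*(z-o[2])/d[2]
def blob(W,xy,r,z0,z1):
    m=(np.hypot(W[...,0]-xy[0],W[...,1]-xy[1])<r)&(W[...,2]>z0)&(W[...,2]<z1)
    Q=W[m]
    if len(Q)<5: return len(Q),None
    (cx,cy),R=cv2.minEnclosingCircle(Q[:,:2].astype(np.float32))
    return len(Q),np.round([*Q.mean(0),cx,cy,R],4)
E
python3 - <<'E'
from h import *
for n,pp in(("top",dict(s=(242,188),m=(325,205),l=(407,203),marker=(282,200),pencil=(369,200))),("side",dict(s=(314,163),m=(317,205),l=(349,272)))):
    c=dict(np.load(n+"0.npz"));W=pts(c)
    for k,p in pp.items():
        xy=ray(c,p,.02)[:2]
        print(n,k,xy.round(3),W[p[1],p[0]].round(3))
        for a,b in((.005,.016),(.016,.026),(.026,.038),(.045,.085)): print('  ',a,b,*blob(W,xy,.075,a,b))
E
```

```text
top s [0.556 0.223] [ 0.56   0.228 -0.001]
   0.005 0.016 59 [0.5555 0.2172 0.0099 0.5519 0.2216 0.0724]
   0.016 0.026 270 [0.5568 0.2238 0.0202 0.5584 0.2242 0.0343]
   0.026 0.038 45 [0.5572 0.2235 0.03   0.5587 0.224  0.018 ]
   0.045 0.085 0 None
top m [ 0.538 -0.036] [ 0.531 -0.037  0.064]
   0.005 0.016 55 [ 0.5297 -0.0321  0.0115  0.5385 -0.0349  0.0708]
   0.016 0.026 558 [ 0.5378 -0.0354  0.0206  0.5389 -0.0351  0.0469]
   0.026 0.038 89 [ 0.5372 -0.0352  0.031   0.5451 -0.0336  0.0384]
   0.045 0.085 58 [ 0.5361 -0.035   0.0669  0.5372 -0.035   0.0115]
top l [ 0.579 -0.283] [ 0.584 -0.287 -0.002]
   0.005 0.016 85 [ 0.5647 -0.2675  0.0115  0.5785 -0.2819  0.0734]
   0.016 0.026 890 [ 0.582  -0.2828  0.0206  0.5836 -0.2826  0.0608]
   0.026 0.038 218 [ 0.5833 -0.2819  0.0313  0.5866 -0.2801  0.0525]
   0.045 0.085 0 None
top marker [0.536 0.096] [0.537 0.096 0.015]
   0.005 0.016 167 [0.5383 0.1001 0.0121 0.5345 0.0934 0.0734]
   0.016 0.026 49 [0.5433 0.0992 0.0176 0.5385 0.0962 0.0644]
   0.026 0.038 0 None
   0.045 0.085 0 None
top pencil [ 0.572 -0.167] [ 0.575 -0.168  
[... 335 characters left out ...]
558 0.2231 0.0348]
   0.026 0.038 42 [0.5576 0.2229 0.0298 0.5568 0.2246 0.0188]
   0.045 0.085 0 None
side m [ 0.542 -0.012] [ 0.538 -0.048  0.043]
   0.005 0.016 123 [ 0.5346 -0.0715  0.0104  0.537  -0.044   0.0458]
   0.016 0.026 454 [ 0.5362 -0.0452  0.0199  0.5384 -0.0352  0.0485]
   0.026 0.038 100 [ 0.5369 -0.0435  0.0311  0.5374 -0.0356  0.0213]
   0.045 0.085 106 [ 0.5365 -0.0415  0.0611  0.5364 -0.0381  0.0118]
side l [ 0.582 -0.276] [ 0.587 -0.254 -0.001]
   0.005 0.016 222 [ 0.5724 -0.3279  0.0104  0.5788 -0.2954  0.0584]
   0.016 0.026 1446 [ 0.5798 -0.2901  0.0197  0.5817 -0.2821  0.0618]
   0.026 0.038 356 [ 0.5807 -0.2856  0.0306  0.581  -0.2825  0.0289]
   0.045 0.085 0 None
```

The depth readings give clean, agreeing positions:

| Disc | x (m) | y (m) |
|---|---|---|
| Medium, on the arbor | 0.538 | -0.035 |
| Large | 0.582 | -0.2825 |
| Small | 0.557 | 0.2237 |

Next I'll move to above the arbor.

arm_command(targets=[[1,-0.027,-0.029,0,-6],[1,-0.054,-0.057,0,-12],[1,-0.081,-0.085,0,-17],[1,-0.108,-0.113,0,-17],[1,-0.135,-0.142,0,-17],[1,-0.162,-0.17,0,-17],[1,-0.189,-0.198,0,-17],[1,-0.216,-0.227,0,-17],[1,-0.243,-0.255,0,-17],[1,-0.27,-0.284,0,-17]])

```text
time_s: 0.93
tool_pos: [0.3729, 0.293, 0.2312]
eef_rot: [-180.0, -0.0, -180.0]
wrist_force: [1.4, -0.5, 0.3]
finger_gap: 0.0851
```

```bash
cat >> h.py <<'E'
def shift(s,goal):
    y=np.radians(s["eef_rot"][2]);d=np.asarray(goal)-s["tool_pos"]
    return np.round([d[0]*np.cos(y)+d[1]*np.sin(y),d[0]*np.sin(y)-d[1]*np.cos(y),-d[2]],4)
def show(s): print(round(s["time_s"],2),np.round(s["tool_pos"],4),np.round(s["eef_rot"],2),"F",np.round(s["wrist_force"],1),"M",np.round(s["moment"],2),"gap",round(s["finger_gap"],4))
E
python3 -c "
from h import *;from workcell import arm
s=arm.read_state();show(s);print(shift(s,[.537,-.035,.2]),s['joints'].round(0))"
```

```text
0.93 [0.3729 0.293  0.2312] [-1.8e+02 -1.0e-02 -1.8e+02] F [ 1.4 -0.5  0.3] M [ 0.   -0.05 -0.01] gap 0.0851
[-0.1641 -0.328   0.0312] [-51.   8.   6. 116.  -1.  56.  45.]
```

arm_command(targets=[[1,-0.018,-0.036,0,0],[1,-0.036,-0.073,0,0],[1,-0.054,-0.109,0,0],[1,-0.073,-0.146,0,0],[1,-0.091,-0.182,0,0],[1,-0.109,-0.219,0.01,0],[1,-0.128,-0.255,0.02,0],[1,-0.146,-0.292,0.03,0],[1,-0.164,-0.328,0.05,0],[1,-0.164,-0.328,0.05,0]])

```text
time_s: 1.77
tool_pos: [0.5368, -0.0406, 0.179]
eef_rot: [-179.8, -0.1, 179.5]
wrist_force: [-0.6, -0.4, -0.6]
finger_gap: 0.0851
```

Run:
```python
from h import *;from workcell import arm
c=arm.read_camera("wrist");s=arm.read_state();show(s)
cv2.imwrite("pics/w1.png",c["img"][:,:,::-1]);W=pts(c)
for a,b in((.005,.016),(.016,.026),(.026,.038),(.045,.085),(.07,.08)): print(a,b,*blob(W,[.537,-.035],.075,a,b))
print(shift(s,[.537,-.035,.0225]))
```

```text
1.82 [ 0.5362 -0.0383  0.1793] [-1.7983e+02 -1.6000e-01  1.7958e+02] F [ 0.2 -0.7 -0.1] M [0.04 0.03 0.  ] gap 0.0853
0.005 0.016 98 [ 0.5    -0.0371  0.0104  0.5089 -0.0374  0.0373]
0.016 0.026 5747 [ 0.5341 -0.0343  0.02    0.5375 -0.0345  0.0473]
0.026 0.038 811 [ 0.5306 -0.0347  0.0311  0.5371 -0.0343  0.0212]
0.045 0.085 741 [ 0.5334 -0.0345  0.0669  0.537  -0.0343  0.012 ]
0.07 0.08 357 [ 0.5366 -0.0342  0.0728  0.5373 -0.0341  0.0093]
[-0.0008  0.0033  0.1568]
```

View pics/w1.png

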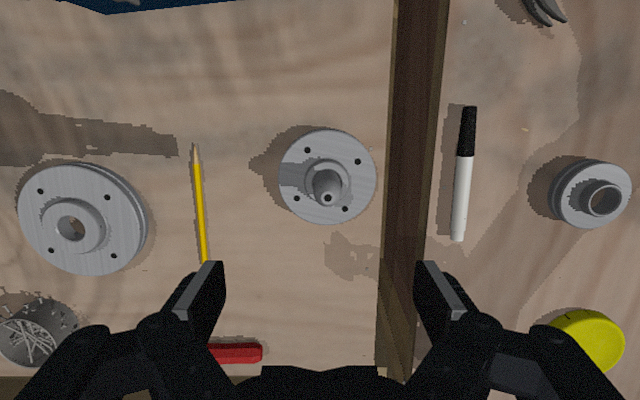

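The wrist view shows the medium disc on the arbor with its nose at (327,190), the large disc at (80,225), the small disc at (595,195), and the pencil and marker either side of the arbor. The arbor axis is about (0.537, -0.0343). Descending on it now.

arm_command(targets=[[1,0,0.001,0.03,0],[1,0,0.001,0.06,0],[1,0,0.001,0.09,0],[1,0,0.001,0.115,0],[1,0,0.001,0.135,0],[1,0,0.001,0.15,0],[1,0,0.001,0.157,0],[1,0,0.001,0.158,0],[1,0,0.001,0.158,0],[1,0,0.001,0.158,0]])

```text
time_s: 2.65
tool_pos: [0.5372, -0.0317, 0.0243]
eef_rot: [180.0, 0.1, -180.0]
wrist_force: [-0.1, -0.0, -0.0]
finger_gap: 0.0857
```

Run:
```python
from h import *;from workcell import arm
c=arm.read_camera("side");s=arm.read_state();show(s)
cv2.imwrite("pics/s2.png",cv2.resize(c["img"][130:260,240:400,::-1],None,fx=4,fy=4,interpolation=2))
```

```text
2.7 [ 0.5373 -0.0318  0.0244] [ 1.7998e+02  1.1000e-01 -1.7999e+02] F [-0.8  0.3  0. ] M [0.03 0.   0.05] gap 0.0852
```

View pics/s2.png

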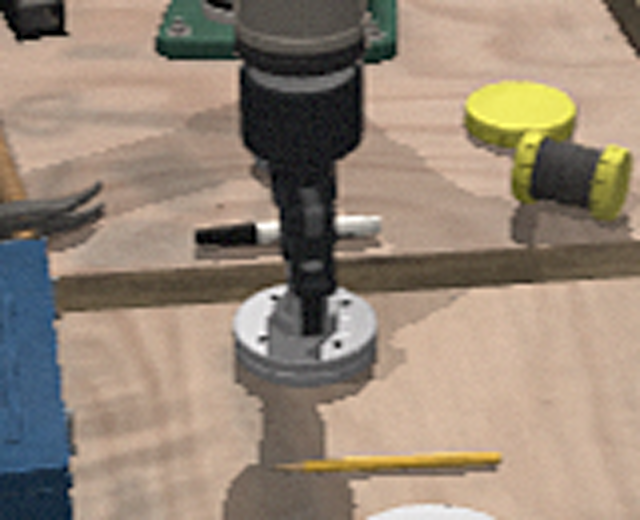

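The side view shows the fingers straddling the hub above the plate. A small correction in y and z, then close.

arm_command(targets=[[1,0,-0.0025,0.0015,0],[0,0,-0.0025,0.0015,0],[-1,0,-0.0025,0.0015,0],[-1,0,-0.0025,0.0015,0],[-1,0,-0.0025,0.0015,0],[-1,0,-0.0025,0.0015,0],[-1,0,-0.0025,0.0015,0],[-1,0,-0.0025,0.0015,0]])

```text
time_s: 3.37
tool_pos: [0.5366, -0.0345, 0.0225]
eef_rot: [180.0, 0.0, -180.0]
wrist_force: [-2.2, 0.1, 8.3]
finger_gap: 0.0389
```

Run:
```python
from h import *;from workcell import arm
s=arm.read_state();show(s)
```

```text
3.37 [ 0.5366 -0.0345  0.0225] [ 1.7998e+02  1.0000e-02 -1.7999e+02] F [-2.2  0.1  8.3] M [0.2  0.45 0.14] gap 0.0389
```

arm_command(targets=[[-1,0,0,-0.003,0],[-1,0,0,-0.008,0],[-1,0,0,-0.016,0],[-1,0,0,-0.026,0],[-1,0,0,-0.036,0],[-1,0,0,-0.046,0],[-1,0,0,-0.056,0],[-1,0,0,-0.066,0],[-1,0,0,-0.08,0],[-1,0,0,-0.1,0]])

```text
time_s: 4.2
tool_pos: [0.5355, -0.0345, 0.1221]
eef_rot: [-180.0, -0.1, 180.0]
wrist_force: [0.8, 0.5, -2.4]
finger_gap: 0.0387
```

Run:
```python
from h import *;from workcell import arm
c=arm.read_camera("side");s=arm.read_state();show(s)
cv2.imwrite("pics/s3.png",cv2.resize(c["img"][100:260,230:400,::-1],None,fx=3.5,fy=3.5,interpolation=2))
print(shift(s,[.662,-.035,.125]))
```

```text
4.25 [ 0.5382 -0.0348  0.1263] [179.97   0.25 179.96] F [ 0.7 -0.4  0.7] M [-0.01 -0.09  0.04] gap 0.0387
[-1.238e-01 -1.000e-04  1.300e-03]
```

View pics/s3.png

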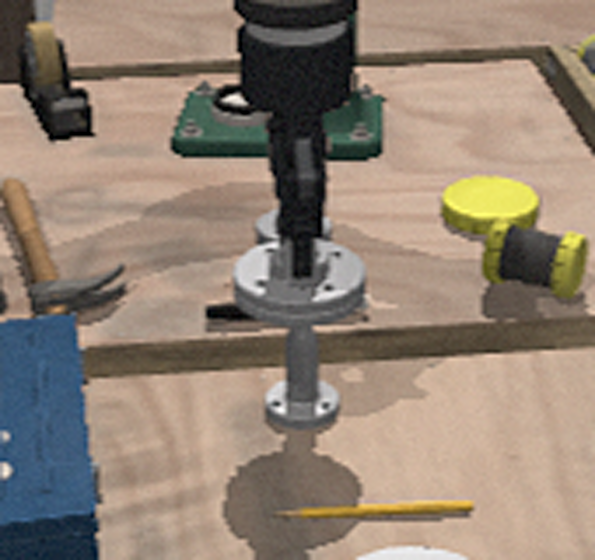

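The disc is held level, clear of the arbor, whose flange and post are visible below it. Setting it aside beyond the arbor.

arm_command(targets=[[-1,-0.02,0,0,0],[-1,-0.05,0,0,0],[-1,-0.08,0,0,0],[-1,-0.105,0,0,0],[-1,-0.119,0,0.005,0],[-1,-0.119,0,0.025,0],[-1,-0.119,0,0.05,0],[-1,-0.119,0,0.075,0],[-1,-0.119,0,0.09,0],[-1,-0.119,0,0.096,0]])

```text
time_s: 5.08
tool_pos: [0.6536, -0.0343, 0.0232]
eef_rot: [-180.0, -0.2, -180.0]
wrist_force: [-0.1, 0.1, -2.8]
finger_gap: 0.0386
```

arm_command(targets=[[-1,0,0,0.001,0],[-1,0,0,0.002,0],[-1,0,0,0.003,0],[-1,0,0,0.003,0]])

```text
time_s: 5.42
tool_pos: [0.6565, -0.0346, 0.0241]
eef_rot: [180.0, 0.1, 180.0]
wrist_force: [0.5, -0.5, -1.3]
finger_gap: 0.0388
```

Run:
```python
from h import *;from workcell import arm
c=arm.read_camera("side");s=arm.read_state();show(s)
W=pts(c)
for a,b in((-.004,.004),(.016,.021),(.021,.026),): print(a,b,*blob(W,s["tool_pos"][:2],.055,a,b))
```

```text
5.47 [ 0.6564 -0.0346  0.024 ] [1.7999e+02 1.2000e-01 1.7999e+02] F [ 0.4  0.4 -2.6] M [-0.03  0.   -0.01] gap 0.0387
-0.004 0.004 190 [ 6.486e-01 -6.290e-02 -3.000e-04  6.557e-01 -3.560e-02  5.460e-02]
0.016 0.021 225 [ 0.653  -0.0499  0.0196  0.6575 -0.0362  0.0481]
0.021 0.026 211 [ 0.6552 -0.0449  0.0221  0.6573 -0.0368  0.0467]
```

arm_command(targets=[[-1,0,0,0.0005,0],[-1,0,0,0.001,0],[-1,0,0,0.0015,0],[-1,0,0,0.0015,0],[-1,0,0,0.0015,0]])

```text
time_s: 5.88
tool_pos: [0.656, -0.0346, 0.0226]
eef_rot: [180.0, 0.1, 180.0]
wrist_force: [-2.5, 0.2, 6.7]
finger_gap: 0.0388
```

arm_command(targets=[[1,0,0,0,0],[1,0,0,0,0],[1,0,0,0,0],[1,0,0,0,0],[1,0,0,-0.01,0],[1,0,0,-0.04,0],[1,0,0,-0.08,0],[1,0.01,-0.035,-0.1,0],[1,0.02,-0.07,-0.1,0],[1,0.03,-0.105,-0.1,0]])

```text
time_s: 6.72
tool_pos: [0.6268, -0.1404, 0.1243]
eef_rot: [-180.0, 0.3, -179.9]
wrist_force: [-0.4, -0.7, -0.1]
finger_gap: 0.0851
```

arm_command(targets=[[1,0.01,-0.035,0,0],[1,0.02,-0.07,0,0],[1,0.032,-0.105,0,0],[1,0.044,-0.143,0,0],[1,0.044,-0.143,0,0],[1,0.044,-0.143,0,0]])

```text
time_s: 7.22
tool_pos: [0.5797, -0.2867, 0.1222]
eef_rot: [-179.9, 0.0, 179.6]
wrist_force: [0.5, 0.5, -1.1]
finger_gap: 0.0852
```

```bash
cat > look.py <<'E'
from h import *;from workcell import arm
import sys
s=arm.read_state();show(s)
def meas(n,xy,r,bands):
    c=arm.read_camera(n);W=pts(c)
    for a,b in bands: print(n,a,b,*blob(W,xy,r,a,b))
    return c
E
python3 - <<'E'
from look import *
c=meas("wrist",[.582,-.2825],.07,((.016,.026),(.027,.036)))
cv2.imwrite("pics/w4.png",c["img"][:,:,::-1])
meas("side",[.582,-.2825],.07,((.016,.026),(.027,.036)))
meas("top",[.656,-.0346],.06,((.016,.026),(.027,.036)))
print(shift(arm.read_state(),[.582,-.2825,.0215]))
E
```

```text
7.22 [ 0.5797 -0.2867  0.1222] [-1.7990e+02  1.0000e-02  1.7962e+02] F [ 0.5  0.5 -1.1] M [ 0.04  0.02 -0.  ] gap 0.0852
wrist 0.016 0.026 13233 [ 0.576  -0.2823  0.02    0.5817 -0.2823  0.0603]
wrist 0.027 0.036 3205 [ 0.5797 -0.2823  0.0312  0.5815 -0.2826  0.0285]
side 0.016 0.026 1443 [ 0.5799 -0.2902  0.0197  0.5802 -0.2823  0.0613]
side 0.027 0.036 337 [ 0.5809 -0.285   0.0308  0.5802 -0.2827  0.0287]
top 0.016 0.026 533 [ 0.6574 -0.0355  0.0203  0.6586 -0.0347  0.0476]
top 0.027 0.036 86 [ 0.6586 -0.0351  0.0313  0.6687 -0.0372  0.033 ]
[ 0.0003 -0.0016  0.1   ]
```

arm_command(targets=[[1,0,0,0.02,0],[1,0,0,0.05,0],[1,0,0,0.075,0],[1,0,0,0.09,0],[1,0,0,0.097,0],[1,0,0,0.1,0],[1,0,0,0.1,0],[1,0,0,0.1,0]])

```text
time_s: 8.03
tool_pos: [0.5825, -0.2824, 0.0223]
eef_rot: [-180.0, 0.1, -180.0]
wrist_force: [0.1, 0.0, -0.0]
finger_gap: 0.0854
```

Run:
```python
from look import *
print(shift(s,[.5815,-.2825,.0205]))
```

```text
8.03 [ 0.5825 -0.2824  0.0223] [-1.7997e+02  9.0000e-02 -1.7996e+02] F [ 0.1  0.  -0. ] M [ 0.05 -0.01 -0.04] gap 0.0854
[ 0.001  -0.0001  0.0018]
```

arm_command(targets=[[1,0.001,0,0.001,0],[0,0.001,0,0.0015,0],[-1,0.001,0,0.0015,0],[-1,0.001,0,0.0015,0],[-1,0.001,0,0.0015,0],[-1,0.001,0,0.0015,0],[-1,0.001,0,0.0015,0],[-1,0.001,0,0.0015,0]])

```text
time_s: 8.7
tool_pos: [0.5808, -0.2825, 0.0211]
eef_rot: [180.0, 0.1, 179.9]
wrist_force: [-3.1, 1.7, 8.3]
finger_gap: 0.0525
```

arm_command(targets=[[-1,0,0,-0.003,0],[-1,0,0,-0.008,0],[-1,0,0,-0.02,0],[-1,0,0,-0.04,0],[-1,0,0,-0.065,0],[-1,0,0,-0.09,0],[-1,0,0,-0.105,0],[-1,0,0,-0.11,0],[-1,0,0,-0.11,0],[-1,0,0,-0.11,0]])

```text
time_s: 9.53
tool_pos: [0.58, -0.2821, 0.1293]
eef_rot: [180.0, -0.1, -180.0]
wrist_force: [-0.8, 1.0, -4.5]
finger_gap: 0.0524
```

Run:
```python
from look import *
z=s["tool_pos"][2]
c=meas("wrist",s["tool_pos"][:2],.08,((z-.012,z+.004),(z+.004,z+.016)))
print(shift(s,[.537,-.0343,z]))
```

```text
9.53 [ 0.58   -0.2821  0.1293] [ 1.7997e+02 -5.0000e-02 -1.7999e+02] F [-0.8  1.  -4.5] M [ 0.07  0.03 -0.01] gap 0.0524
wrist 0.11726545056367303 0.13326545056367303 26092 [ 0.5658 -0.2821  0.1279  0.5809 -0.2821  0.0604]
wrist 0.13326545056367303 0.14526545056367302 8859 [ 0.5774 -0.2821  0.1392  0.5727 -0.282   0.0398]
[ 0.0429  0.2479 -0.    ]
```

arm_command(targets=[[-1,0.003,0.015,0,0],[-1,0.008,0.048,0,0],[-1,0.015,0.084,0,0],[-1,0.022,0.12,0,0],[-1,0.029,0.156,0,0],[-1,0.035,0.192,0,0],[-1,0.041,0.228,0,0],[-1,0.044,0.248,0,0],[-1,0.044,0.248,0,0],[-1,0.044,0.248,0,0]])

```text
time_s: 10.42
tool_pos: [0.5354, -0.0324, 0.1288]
eef_rot: [180.0, -0.1, -179.8]
wrist_force: [-0.5, -0.9, -4.9]
finger_gap: 0.0527
```

arm_command(targets=[[-1,0,0,0,0],[-1,0,0,0,0],[-1,0,0,0,0]])

```text
time_s: 10.67
tool_pos: [0.5364, -0.0361, 0.1296]
eef_rot: [-180.0, -0.0, 179.9]
wrist_force: [0.2, 0.6, -5.2]
finger_gap: 0.0525
```

Run:
```python
from look import *
z=s["tool_pos"][2]
for n in("wrist","top","side"):
    c=arm.read_camera(n);W=pts(c)
    m=(np.hypot(W[...,0]-s["tool_pos"][0],W[...,1]-s["tool_pos"][1])<.07)&(abs(W[...,2]-z+.001)<.006)
    Q=W[m]; A=np.c_[Q[:,:2]-s["tool_pos"][:2],np.ones(len(Q))]; k=np.linalg.lstsq(A,Q[:,2],rcond=None)[0]
    print(n,len(Q),"tilt deg",np.degrees(k[:2]).round(2),"ztop",k[2].round(4),"circ",np.round(cv2.minEnclosingCircle(Q[:,:2].astype(np.float32))[0],4),cv2.minEnclosingCircle(Q[:,:2].astype(np.float32))[1])
    cv2.imwrite(f"pics/{n}5.png",c["img"][:,:,::-1])
```

```text
10.67 [ 0.5364 -0.0361  0.1296] [-1.7996e+02 -2.0000e-02  1.7985e+02] F [ 0.2  0.6 -5.2] M [-0.02 -0.   -0.01] gap 0.0525
wrist 26104 tilt deg [ 0.06 -0.04] ztop 0.1284 circ [ 0.5374 -0.0358] 0.06053856387734413
top 103 tilt deg [-0.61 -0.98] ztop 0.1278 circ [ 0.5288 -0.0779] 0.04003909230232239
side 721 tilt deg [-0.07  0.6 ] ztop 0.1283 circ [ 0.5359 -0.0377] 0.06189560145139694
```

View pics/wrist5.png

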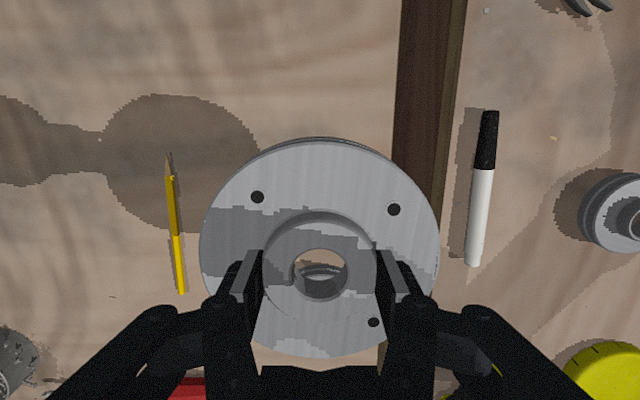

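The wrist view shows the large disc level, centred in the jaws, with its bore at (320,272). Next I'll let it settle while lowering it towards the nose.

arm_command(targets=[[-1,0,0,0.007,0],[-1,0,0,0.015,0],[-1,0,0,0.022,0],[-1,0,0,0.026,0],[-1,0,0,0.026,0],[-1,0,0,0.026,0],[-1,0,0,0.026,0],[-1,0,0,0.026,0],[-1,0,0,0.026,0]])

```text
time_s: 11.57
tool_pos: [0.5368, -0.0345, 0.1041]
eef_rot: [180.0, 0.0, 180.0]
wrist_force: [-0.2, 0.2, -5.5]
finger_gap: 0.0527
```

Run:
```python
from look import *
z=s["tool_pos"][2]
c=meas("wrist",s["tool_pos"][:2],.08,((z-.006,z+.004),(z-.04,z-.025)))
show(arm.read_state())
```

```text
11.57 [ 0.5368 -0.0345  0.1041] [1.7999e+02 4.0000e-02 1.8000e+02] F [-0.2  0.2 -5.5] M [ 0.03 -0.05  0.  ] gap 0.0527
wrist 0.09812909520376491 0.10812909520376492 25842 [ 0.5229 -0.0345  0.1029  0.5377 -0.0345  0.0604]
wrist 0.06412909520376492 0.0791290952037649 0 None
11.62 [ 0.5367 -0.0345  0.1041] [1.7999e+02 4.0000e-02 1.8000e+02] F [-0.6  0.2 -4.2] M [0.03 0.03 0.04] gap 0.0523
```

arm_command(targets=[[-1,0.0006,0,0.004,0],[-1,0.0006,0,0.008,0],[-1,0.0006,0,0.012,0],[-1,0.0006,0,0.016,0],[-1,0.0006,0,0.02,0],[-1,0.0006,0,0.024,0],[-1,0.0006,0,0.028,0],[-1,0.0006,0,0.031,0],[-1,0.0006,0,0.034,0],[-1,0.0006,0,0.034,0]])

```text
time_s: 12.45
tool_pos: [0.5355, -0.0345, 0.0691]
eef_rot: [-180.0, -0.1, 180.0]
wrist_force: [-0.4, -0.1, -4.5]
finger_gap: 0.0522
```

arm_command(targets=[[-1,0,0,0.005,0],[-1,0,0,0.011,0],[-1,0,0,0.018,0],[-1,0,0,0.025,0],[-1,0,0,0.032,0],[-1,0,0,0.038,0],[-1,0,0,0.042,0],[-1,0,0,0.044,0],[-1,0,0,0.044,0],[-1,0,0,0.044,0]])

```text
time_s: 13.28
tool_pos: [0.5359, -0.0346, 0.0258]
eef_rot: [-180.0, -0.0, 180.0]
wrist_force: [-0.4, 0.2, -3.7]
finger_gap: 0.0522
```

arm_command(targets=[[-1,0,0,0.001,0],[-1,0,0,0.002,0],[-1,0,0,0.003,0],[-1,0,0,0.003,0],[-1,0,0,0.003,0]])

```text
time_s: 13.7
tool_pos: [0.5359, -0.0345, 0.0228]
eef_rot: [180.0, -0.0, 180.0]
wrist_force: [-0.9, 0.1, -4.8]
finger_gap: 0.0525
```

arm_command(targets=[[-1,0,0,0.0007,0],[-1,0,0,0.0014,0],[-1,0,0,0.0021,0],[-1,0,0,0.0021,0],[-1,0,0,0.0021,0]])

```text
time_s: 14.12
tool_pos: [0.536, -0.0346, 0.0212]
eef_rot: [180.0, 0.0, 180.0]
wrist_force: [-2.6, 0.3, 4.5]
finger_gap: 0.0525
```

The contact force shows it is resting. Release and go to the medium disc.

arm_command(targets=[[1,0,0,0,0],[1,0,0,0,0],[1,0,0,0,0],[1,0,0,0,0],[1,0,0,-0.01,0],[1,0,0,-0.04,0],[1,0,0,-0.08,0],[1,0,0,-0.105,0],[1,-0.02,0,-0.11,0],[1,-0.05,0,-0.11,0]])

```text
time_s: 14.95
tool_pos: [0.5861, -0.0348, 0.1344]
eef_rot: [179.9, 0.2, 180.0]
wrist_force: [-0.4, -0.9, -1.1]
finger_gap: 0.0853
```

arm_command(targets=[[1,-0.03,0,0,0],[1,-0.055,0,0,0],[1,-0.071,0,0,0],[1,-0.071,0,0,0],[1,-0.071,0,0,0],[1,-0.071,0,0,0]])

```text
time_s: 15.45
tool_pos: [0.6557, -0.0348, 0.1307]
eef_rot: [-180.0, -0.1, 180.0]
wrist_force: [0.5, -0.2, 0.2]
finger_gap: 0.0857
```

Run:
```python
from look import *
B=((.016,.026),(.027,.036))
c=meas("wrist",[.657,-.035],.051,B)
meas("side",[.537,-.035],.063,B+((.05,.08),))
meas("wrist",[.537,-.035],.063,B+((.05,.08),))
print(shift(arm.read_state(),[.6565,-.0346,.0235]))
```

```text
15.45 [ 0.6557 -0.0348  0.1307] [-1.7999e+02 -7.0000e-02  1.7997e+02] F [ 0.5 -0.2  0.2] M [-0.04  0.    0.05] gap 0.0857
wrist 0.016 0.026 7911 [ 0.6533 -0.0346  0.02    0.6569 -0.0346  0.0473]
wrist 0.027 0.036 1358 [ 0.6556 -0.0345  0.031   0.6571 -0.0349  0.0216]
side 0.016 0.026 715 [ 0.5355 -0.0469  0.02    0.5355 -0.0358  0.0613]
side 0.027 0.036 171 [ 0.5356 -0.0429  0.0309  0.5363 -0.0354  0.0285]
side 0.05 0.08 92 [ 0.5364 -0.0413  0.0633  0.5369 -0.0388  0.0113]
wrist 0.016 0.026 11736 [ 0.5555 -0.0345  0.0199  0.5367 -0.0344  0.0603]
wrist 0.027 0.036 3583 [ 0.5423 -0.0346  0.0313  0.5366 -0.0344  0.0282]
wrist 0.05 0.08 1525 [ 0.5396 -0.0342  0.0694  0.5378 -0.0342  0.012 ]
[-7.000e-04  1.000e-04  1.074e-01]
```

The large disc is seated, with its plate top at 20 mm and hub at 31 mm. Descending on the medium disc.

arm_command(targets=[[1,-0.001,0,0.02,0],[1,-0.001,0,0.05,0],[1,-0.001,0,0.08,0],[1,-0.001,0,0.095,0],[1,-0.001,0,0.103,0],[1,-0.001,0,0.106,0],[1,-0.001,0,0.106,0],[1,-0.001,0,0.106,0]])

```text
time_s: 16.27
tool_pos: [0.6589, -0.0348, 0.0261]
eef_rot: [-180.0, 0.1, 180.0]
wrist_force: [0.0, 0.3, -0.0]
finger_gap: 0.0853
```

Run:
```python
from look import *
print(shift(s,[.6565,-.0346,.0228]))
```

```text
16.27 [ 0.6589 -0.0348  0.0261] [-1.8000e+02  1.2000e-01  1.7998e+02] F [ 0.   0.3 -0. ] M [-0.04 -0.01 -0.02] gap 0.0853
[0.0024 0.0002 0.0033]
```

arm_command(targets=[[1,0.002,0,0.002,0],[0,0.002,0,0.003,0],[-1,0.002,0,0.003,0],[-1,0.002,0,0.003,0],[-1,0.002,0,0.003,0],[-1,0.002,0,0.003,0],[-1,0.002,0,0.003,0],[-1,0.002,0,0.003,0]])

```text
time_s: 16.93
tool_pos: [0.6563, -0.0346, 0.0226]
eef_rot: [180.0, 0.0, 180.0]
wrist_force: [-2.5, -0.4, 5.3]
finger_gap: 0.0386
```

arm_command(targets=[[-1,0,0,-0.003,0],[-1,0,0,-0.008,0],[-1,0,0,-0.02,0],[-1,0,0,-0.04,0],[-1,0,0,-0.065,0],[-1,0,0,-0.09,0],[-1,0,0,-0.105,0],[-1,0,0,-0.105,0],[-1,0,0,-0.105,0],[-1,0,0,-0.105,0]])

```text
time_s: 17.77
tool_pos: [0.655, -0.0343, 0.1258]
eef_rot: [180.0, -0.1, -180.0]
wrist_force: [-0.2, 0.3, -2.0]
finger_gap: 0.0387
```

```bash
cat > held.py <<'E'
from look import *
p=s["tool_pos"];z=p[2]
c=arm.read_camera("wrist");W=pts(c)
m=(np.hypot(W[...,0]-p[0],W[...,1]-p[1])<.07)&(abs(W[...,2]-z+.001)<.005)
Q=W[m];A=np.c_[Q[:,:2]-p[:2],np.ones(len(Q))];k=np.linalg.lstsq(A,Q[:,2],rcond=None)[0]
cc,r=cv2.minEnclosingCircle(Q[:,:2].astype(np.float32))
print("tilt",np.degrees(k[:2]).round(2),"plate top-tcp",(k[2]-z).round(4),"disc-tcp",np.round(np.array(cc)-p[:2],4),"r",round(r,4))
off=np.array(cc)-p[:2]
print("to arbor",shift(s,[.5373-off[0],-.0343-off[1],z]))
E
python3 held.py
```

```text
17.77 [ 0.655  -0.0343  0.1258] [ 1.7999e+02 -1.0000e-01 -1.8000e+02] F [-0.2  0.3 -2. ] M [-0.03  0.02 -0.03] gap 0.0387
tilt [0.08 0.16] plate top-tcp -0.0025 disc-tcp [0.0009 0.0001] r 0.0474
to arbor [ 1.186e-01 -1.000e-04 -0.000e+00]
```

arm_command(targets=[[-1,0.015,0,0,0],[-1,0.045,0,0,0],[-1,0.075,0,0,0],[-1,0.105,0,0,0],[-1,0.1195,0,0,0],[-1,0.1195,0,0.01,0],[-1,0.1195,0,0.018,0],[-1,0.1195,0,0.02,0],[-1,0.1195,0,0.02,0],[-1,0.1195,0,0.02,0]])

```text
time_s: 18.65
tool_pos: [0.5371, -0.0346, 0.1061]
eef_rot: [-180.0, -0.0, 180.0]
wrist_force: [-0.4, -0.7, -2.1]
finger_gap: 0.0383
```

arm_command(targets=[[-1,0,0,0,0],[-1,0,0,0,0],[-1,0,0,0,0],[-1,0,0,0,0]])

```text
time_s: 18.98
tool_pos: [0.5367, -0.0346, 0.1069]
eef_rot: [180.0, 0.0, 180.0]
wrist_force: [-0.8, -0.4, -2.2]
finger_gap: 0.0386
```

```bash
python3 held.py
```

```text
18.98 [ 0.5367 -0.0346  0.1069] [1.8000e+02 3.0000e-02 1.7999e+02] F [-0.8 -0.4 -2.2] M [ 0.01  0.04 -0.01] gap 0.0386
tilt [0.21 0.14] plate top-tcp -0.0025 disc-tcp [0.0007 0.0001] r 0.0475
to arbor [ 0.0001  0.0001 -0.    ]
```

arm_command(targets=[[-1,0,0,0.004,0],[-1,0,0,0.008,0],[-1,0,0,0.012,0],[-1,0,0,0.016,0],[-1,0,0,0.02,0],[-1,0,0,0.024,0],[-1,0,0,0.028,0],[-1,0,0,0.032,0],[-1,0,0,0.036,0],[-1,0,0,0.036,0]])

```text
time_s: 19.87
tool_pos: [0.5359, -0.0345, 0.0698]
eef_rot: [-180.0, -0.1, 180.0]
wrist_force: [0.3, 0.3, -2.5]
finger_gap: 0.0386
```

arm_command(targets=[[-1,0,0,0.006,0],[-1,0,0,0.012,0],[-1,0,0,0.018,0],[-1,0,0,0.022,0],[-1,0,0,0.024,0],[-1,0,0,0.024,0],[-1,0,0,0.025,0],[-1,0,0,0.026,0],[-1,0,0,0.026,0],[-1,0,0,0.026,0]])

```text
time_s: 20.7
tool_pos: [0.5365, -0.0345, 0.0448]
eef_rot: [180.0, 0.0, 180.0]
wrist_force: [-0.7, 0.4, -2.4]
finger_gap: 0.0383
```

arm_command(targets=[[-1,0,0,0.0007,0],[-1,0,0,0.0014,0],[-1,0,0,0.002,0],[-1,0,0,0.0024,0],[-1,0,0,0.0024,0],[-1,0,0,0.0024,0]])

```text
time_s: 21.2
tool_pos: [0.5365, -0.0345, 0.0426]
eef_rot: [180.0, 0.0, 180.0]
wrist_force: [-1.7, 0.0, 3.9]
finger_gap: 0.0388
```

The medium disc is seated. Releasing and going to the small disc.

arm_command(targets=[[1,0,0,0,0],[1,0,0,0,0],[1,0,0,0,0],[1,0,0,0,0],[1,0,0,-0.01,0],[1,0,0,-0.035,0],[1,0,0,-0.065,0],[1,0,0,-0.085,0],[1,0,0.02,-0.09,0],[1,-0.003,0.05,-0.09,0]])

```text
time_s: 22.03
tool_pos: [0.5406, 0.0124, 0.1354]
eef_rot: [-180.0, 0.3, 179.6]
wrist_force: [0.7, 0.6, -1.1]
finger_gap: 0.0853
```

arm_command(targets=[[1,-0.003,0.035,0,0],[1,-0.006,0.07,0,0],[1,-0.009,0.105,0,0],[1,-0.012,0.14,0,0],[1,-0.015,0.175,0,0],[1,-0.017,0.2,0,0],[1,-0.017,0.208,0,0],[1,-0.017,0.208,0,0],[1,-0.017,0.208,0,0],[1,-0.017,0.208,0,0]])

```text
time_s: 22.87
tool_pos: [0.5566, 0.221, 0.1325]
eef_rot: [-179.9, 0.0, 179.8]
wrist_force: [0.9, 0.5, 0.6]
finger_gap: 0.0851
```

Run:
```python
from look import *
B=((.016,.026),(.027,.036))
meas("wrist",[.557,.2237],.045,B)
meas("side",[.557,.2237],.045,B)
meas("wrist",[.537,-.035],.055,((.036,.046),(.047,.056)))
c=meas("side",[.537,-.035],.055,((.036,.046),(.047,.056)))
print(shift(arm.read_state(),[.5563,.2237,.0228]))
```

```text
22.87 [0.5566 0.221  0.1325] [-179.93    0.    179.84] F [0.9 0.5 0.6] M [-0.02  0.03 -0.  ] gap 0.0851
wrist 0.016 0.026 3902 [0.5538 0.2256 0.02   0.5566 0.2255 0.0344]
wrist 0.027 0.036 613 [0.5555 0.2256 0.0305 0.5561 0.2257 0.0173]
side 0.016 0.026 155 [0.556  0.2162 0.0202 0.5572 0.2239 0.0355]
side 0.027 0.036 38 [0.5567 0.2245 0.0297 0.555  0.2243 0.0184]
wrist 0.036 0.046 3474 [ 0.5432 -0.0039  0.0395  0.5416 -0.0181  0.0439]
wrist 0.047 0.056 0 None
side 0.036 0.046 453 [ 0.5362 -0.0453  0.0399  0.5386 -0.0351  0.0484]
side 0.047 0.056 91 [ 0.5369 -0.0429  0.051   0.5377 -0.036   0.0216]
[0.0003 0.0019 0.1097]
```

The medium disc is nested, with its plate top at 40 mm and hub at 51 mm. Descending on the small disc.

arm_command(targets=[[1,0,0.001,0.02,0],[1,0,0.001,0.05,0],[1,0,0.001,0.08,0],[1,0,0.001,0.097,0],[1,0,0.001,0.105,0],[1,0,0.001,0.108,0],[1,0,0.001,0.108,0],[1,0,0.001,0.108,0],[1,0,0.001,0.108,0]])

```text
time_s: 23.82
tool_pos: [0.5575, 0.2247, 0.0257]
eef_rot: [179.9, 0.1, 180.0]
wrist_force: [0.2, 0.8, 0.4]
finger_gap: 0.0853
```

Run:
```python
from look import *
meas("wrist",[.557,.2237],.045,((.016,.026),(.027,.036)))
print(shift(s,[.556,.2245,.0228]))
```

```text
23.82 [0.5575 0.2247 0.0257] [1.7993e+02 1.3000e-01 1.7998e+02] F [0.2 0.8 0.4] M [-0.05 -0.02  0.03] gap 0.0853
wrist 0.016 0.026 9577 [0.5519 0.2256 0.0201 0.5564 0.2256 0.0344]
wrist 0.027 0.036 1717 [0.5548 0.2257 0.0304 0.5563 0.2256 0.0174]
[ 0.0015 -0.0003  0.0029]
```

arm_command(targets=[[1,0.0015,0.0005,0.002,0],[0,0.0015,0.0005,0.0027,0],[-1,0.0015,0.0005,0.0027,0],[-1,0.0015,0.0005,0.0027,0],[-1,0.0015,0.0005,0.0027,0],[-1,0.0015,0.0005,0.0027,0],[-1,0.0015,0.0005,0.0027,0],[-1,0.0015,0.0005,0.0027,0]])

```text
time_s: 24.53
tool_pos: [0.5551, 0.2251, 0.0222]
eef_rot: [180.0, 0.0, 180.0]
wrist_force: [-1.7, -0.9, 5.6]
finger_gap: 0.0309
```

arm_command(targets=[[-1,0,0,-0.003,0],[-1,0,0,-0.008,0],[-1,0,0,-0.02,0],[-1,0,0,-0.04,0],[-1,0,0,-0.065,0],[-1,0,0,-0.09,0],[-1,0,0,-0.105,0],[-1,0,0,-0.105,0],[-1,0,0,-0.105,0],[-1,0,0,-0.105,0]])

```text
time_s: 25.37
tool_pos: [0.5542, 0.2248, 0.126]
eef_rot: [-180.0, -0.1, -180.0]
wrist_force: [0.8, -0.3, -1.8]
finger_gap: 0.0309
```

```bash
python3 held.py
```

```text
25.37 [0.5542 0.2248 0.126 ] [-1.7998e+02 -7.0000e-02 -1.8000e+02] F [ 0.8 -0.3 -1.8] M [ 0.02  0.04 -0.04] gap 0.0309
tilt [ 0.45 -0.03] plate top-tcp -0.002 disc-tcp [0.0015 0.0003] r 0.0347
to arbor [ 0.0184 -0.2594 -0.    ]
```

arm_command(targets=[[-1,0.001,-0.015,0,0],[-1,0.004,-0.048,0,0],[-1,0.007,-0.084,0,0],[-1,0.01,-0.12,0,0],[-1,0.013,-0.156,0,0],[-1,0.015,-0.192,0,0],[-1,0.017,-0.225,0,0],[-1,0.019,-0.25,0,0],[-1,0.019,-0.2595,0,0],[-1,0.019,-0.2595,0,0]])

```text
time_s: 26.25
tool_pos: [0.5347, -0.0387, 0.126]
eef_rot: [-179.9, -0.1, 179.7]
wrist_force: [0.9, -0.6, -1.8]
finger_gap: 0.0312
```

arm_command(targets=[[-1,0,0,0.005,0],[-1,0,0,0.012,0],[-1,0,0,0.018,0],[-1,0,0,0.02,0],[-1,0,0,0.02,0],[-1,0,0,0.02,0],[-1,0,0,0.02,0],[-1,0,0,0.02,0]])

```text
time_s: 26.92
tool_pos: [0.5361, -0.0344, 0.1068]
eef_rot: [180.0, 0.0, -180.0]
wrist_force: [0.7, 0.2, -2.7]
finger_gap: 0.0309
```

```bash
python3 held.py
```

```text
26.92 [ 0.5361 -0.0344  0.1068] [ 1.8000e+02  3.0000e-02 -1.7999e+02] F [ 0.7  0.2 -2.7] M [ 0.05 -0.04  0.04] gap 0.0309
tilt [ 0.59 -0.02] plate top-tcp -0.002 disc-tcp [0.0016 0.    ] r 0.0346
to arbor [ 0.0004  0.     -0.    ]
```

arm_command(targets=[[-1,0.0004,0,0.004,0],[-1,0.0004,0,0.008,0],[-1,0.0004,0,0.012,0],[-1,0.0004,0,0.016,0],[-1,0.0004,0,0.02,0],[-1,0.0004,0,0.024,0],[-1,0.0004,0,0.028,0],[-1,0.0004,0,0.032,0],[-1,0.0004,0,0.036,0],[-1,0.0004,0,0.036,0]])

```text
time_s: 27.8
tool_pos: [0.535, -0.0345, 0.0697]
eef_rot: [-180.0, -0.1, 180.0]
wrist_force: [0.2, 0.7, -1.8]
finger_gap: 0.0307
```

arm_command(targets=[[-1,0,0,0.002,0],[-1,0,0,0.004,0],[-1,0,0,0.005,0],[-1,0,0,0.006,0],[-1,0,0,0.006,0],[-1,0,0,0.006,0]])

```text
time_s: 28.3
tool_pos: [0.5355, -0.0346, 0.0646]
eef_rot: [180.0, 0.0, 180.0]
wrist_force: [-0.3, 0.3, -1.4]
finger_gap: 0.0307
```

arm_command(targets=[[-1,0,0,0.0007,0],[-1,0,0,0.0014,0],[-1,0,0,0.002,0],[-1,0,0,0.0025,0],[-1,0,0,0.0025,0],[-1,0,0,0.0025,0]])

```text
time_s: 28.8
tool_pos: [0.5355, -0.0346, 0.0622]
eef_rot: [180.0, 0.0, 180.0]
wrist_force: [-0.1, -0.4, 0.2]
finger_gap: 0.031
```

arm_command(targets=[[-1,0,0,0.0003,0],[-1,0,0,0.0006,0],[-1,0,0,0.0006,0],[-1,0,0,0.0006,0]])

```text
time_s: 29.13
tool_pos: [0.5355, -0.0346, 0.0621]
eef_rot: [180.0, 0.0, 180.0]
wrist_force: [-2.6, -0.7, 7.9]
finger_gap: 0.0306
```

Resting on the disc below. Release, raise clear and check.

arm_command(targets=[[1,0,0,0,0],[1,0,0,0,0],[1,0,0,0,0],[1,0,0,0,0],[1,0,0,-0.01,0],[1,0,0,-0.035,0],[1,0,0,-0.065,0],[1,0,0,-0.095,0],[1,0,0,-0.125,0],[1,0,0,-0.14,0]])

```text
time_s: 29.97
tool_pos: [0.5371, -0.0349, 0.2058]
eef_rot: [180.0, 0.3, 180.0]
wrist_force: [0.8, 0.5, 0.2]
finger_gap: 0.0855
```

Run:
```python
from look import *
B=((.016,.026),(.036,.046),(.056,.064),(.066,.08))
c=meas("wrist",[.537,-.035],.063,B)
d=meas("side",[.537,-.035],.063,B)
W=pts(c);m=(np.hypot(W[...,0]-.537,W[...,1]+.0345)<.034)&(abs(W[...,2]-.06)<.004)
Q=W[m];k=np.linalg.lstsq(np.c_[Q[:,:2]-[.537,-.0345],np.ones(len(Q))],Q[:,2],rcond=None)[0];print("small tilt",np.degrees(k[:2]).round(2),k[2])
cv2.imwrite("pics/end.png",d["img"][:,:,::-1])
```

```text
29.97 [ 0.5371 -0.0349  0.2058] [179.97   0.29 179.96] F [0.8 0.5 0.2] M [-0.   -0.03  0.03] gap 0.0855
wrist 0.016 0.026 3170 [ 0.5199 -0.0349  0.0199  0.5369 -0.0343  0.0603]
wrist 0.036 0.046 2823 [ 0.5272 -0.0343  0.04    0.5375 -0.0346  0.0473]
wrist 0.056 0.064 3147 [ 0.5346 -0.0346  0.06    0.5371 -0.0342  0.0344]
wrist 0.066 0.08 922 [ 0.536  -0.0345  0.0709  0.537  -0.0346  0.0173]
side 0.016 0.026 361 [ 0.5328 -0.0659  0.0201  0.5361 -0.0364  0.0605]
side 0.036 0.046 277 [ 0.5352 -0.057   0.04    0.5372 -0.0362  0.0479]
side 0.056 0.064 226 [ 0.5359 -0.0447  0.0597  0.5362 -0.0357  0.0348]
side 0.066 0.08 87 [ 0.537  -0.038   0.0703  0.538  -0.0351  0.0185]
small tilt [0.11 0.07] 0.05996717749215063
```

View pics/end.png

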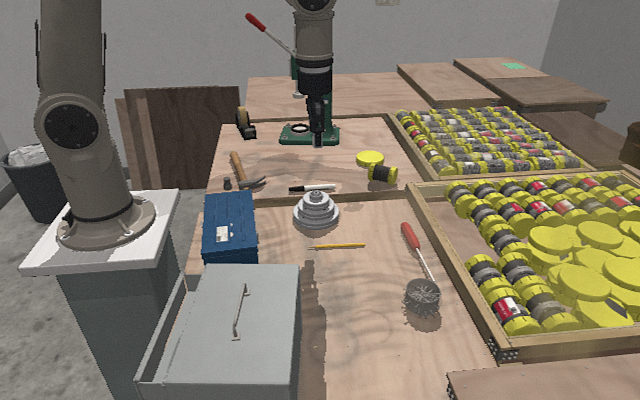

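The final side view shows the stepped stack at (316,210), level and concentric, with the gripper clear above it. The pencil (337,246), marker (312,188), hammer and the rest sit where they started.

```bash
python3 -c "
from workcell import arm
print(arm.job_done())"
```

```text
the job is handed in; nothing more can be done
None
```

The stepped mandrel is built and handed in at about 30 s of the 72 s allowed. The disc already on the arbor was the medium one. I set it aside beyond the arbor, then threaded the large, medium and small discs in that order, lowering each until the wrist force showed it was resting before I opened the fingers.

- **Stack:** in the last wrist and side views the plate tops lie at 20, 40 and 60 mm, the heights expected for full nesting. The small disc is tilted only about 0.1°, and all three sit on the arbor axis to within about 1 mm in the wrist view.
- **Bystanders and forces:** the bystanders in the final side picture look unmoved; I did not measure them again. The highest wrist force I read was about 9 N.
- **Readings that disagreed:**
  - The finger opening read about 3 mm less than the hub diameter on every grip, but every grip held.
  - The wrist and side cameras differed by up to about 2 mm in position.
  - The small disc looked tilted by about 0.6° while held, but it lies flat now.

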